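# Load a test panel into a spray-out panel holder

## Task

Load the grey test panel into its spray-out holder for the booth: press the panel down hard on its sprung bed with the fingertips and, keeping it pressed, slide it under the leaf spring until it butts against the end stop. Then push the swing gate shut behind the panel and take the hand away. The panel must stay lying on its bed, the spring must not be prised up, and the things lying around must stay where they are.

Things in the scene. Friction and masses are not known exactly. Their poses are not given: they have to be found in the camera images.
- holder: Panel holder, dark grey base plate 264 x 136 mm, 11 mm high, fixed, light guides. Origin on the trolley top, centre line, 110 mm from the near end; +x is the way the panel slides in (away from the robot, turned up to 0.35 rad), +y left, z up. Side guides: inner faces at y = +-46.5, outer +-58.5, tops 31 mm up; the right one x -86 to +86, the left one -34 to +86 mm. The bed between them: x -83 to +82 mm.
- panel: Grey primed test panel, 120 x 90 x 6 mm, 0.12 kg, with a small black and white bar near its front; it lies loose on the sprung bed between the guides (1.5 mm play each side). Origin: centre of its underside; x along the 120 mm side, towards the leaf spring; z up. It starts 32 to 44 mm short of the end stop.
- panel_top (a point): Centre of the panel's top face (28 mm above the trolley while the bed is free).
- panel_front (a point): Middle of the panel's front edge (the edge that goes under the spring), half-way up its 6 mm thickness.
- spring_lip (a point): Foot of the leaf spring's turned-up lip, on the holder (x = 65, y = 0, z = 25.5 mm). The steel leaf, 76 mm wide, is clamped over the end stop and reaches back to here. The lip is upright above this point (to 34 mm) and blocks an unpressed panel; below it slopes down at 30 degrees to the round nose (22.5 mm up, x = 71.5). It presses with about 2 N, 0.9 N more per mm of lift.
- stop_face (a point): Middle of the end stop's face on the holder (x = +85 mm), which the panel's front edge has to meet.
- platen (a joint): How far the black sprung bed under the panel is pressed down, in m: 0 free (its top 22 mm above the trolley), 0.005 bottom. It takes about 4 N to start, 1.8 N more for each mm (13 N at the bottom). Only with the bed pressed nearly or fully to the bottom (10 to 20 N) does the panel's front edge go under the lip and do the fingers carry it along. Panel, bed, guides and leaf are slick (friction about 0.12).
- leaf (a joint): Lift of the leaf spring, in rad: 0 at rest; the nose rises about 2.9 mm for 0.1. With the panel under it: about 0.01 while the bed is pressed to the bottom, over 0.1 when the hand is off.
- gate (a joint): Angle of the swing gate, in rad: 0 parked, its arm straight back along the holder's -x; negative splayed outwards; 1.571 fully shut, arm across behind the panel along the holder's -y. Starts between -0.35 and 0; stays where left (about 1 N at the peg moves it). Blocked by the panel unless that is home. Pivot on the holder at x = -41.5, y = +56 mm; arm 42 mm long, 7 wide, 22 to 29 mm up.
- gate_peg (a point): Middle of the upright black round peg near the end of the gate's arm, 38 mm from its pivot; 11 mm across, standing from 33 to 52 mm above the trolley. This point is 43 mm above the trolley.
- tape_a: Bystander: masking tape roll, 104 mm across, 24 mm high, lying to the right of the holder. Origin: centre of its underside.
- sand_block: Bystander: dark sanding block, 64 x 118 x 31 mm, lying to the right of the holder. Origin: centre of its underside.
- opener: Bystander: flat steel tin opener, 15 x 132 x 9 mm, lying along the left of the holder, beside the leaf end. Origin: centre of its underside.
There are look-alikes about, which are no part of the job. There is more than one size of the panel; the job needs the larger.

How it is judged (in metres and radians):
On the way, in this order (a step that is already met when the one before it is completed fails the run):
1. the panel's front edge is under the leaf spring while the fingers press on the panel (x of panel_front in the frame of holder above 0.071 m and z of panel_front in the frame of holder below 0.0245 m and contact force between the fingers and panel above 4 N).
2. the panel is home against the end stop with the gate still open (x of panel_front in the frame of holder above 0.082 m and not (value of joint gate above 1.4 rad)), for 0.1 s.
3. the gate is shut behind the home panel (x of panel_front in the frame of holder above 0.082 m and value of joint gate above 1.4 rad), for 0.1 s.
At the end, for the whole second after the job is handed in: The panel lies flat on its bed, held down by the leaf spring and within 3 mm of the end stop, at rest; the gate is shut behind it (at least 1.40 of its 1.57 rad) (all of step 3 and value of joint leaf above 0.05 rad and z of panel in the frame of holder below 0.0216 m and angle between the z axis of panel and the z axis of holder, either way round below 0.06 rad and linear speed of panel below 0.01 m/s); the robot touches nothing.
It fails at once if the panel is lifted off its bed or tipped (z of panel in the frame of holder above 0.029 m or angle between panel's own z axis and vertical above 0.15 rad).
It fails at once if the leaf spring is prised up (value of joint leaf above 0.22 rad).
It fails at once if a thing lying around (tape roll, sanding block, tin opener) is pushed away by more than 2 cm (distance of any of tape_a, sand_block, opener from where it was at the start of the episode above 0.02 m).
It also fails if it takes over 54 s, if anything falls off the work surface, if the arm or the gripper's body presses on something with over 40 N, if the wrist force passes 120 N, or if a joint passes its speed limit or range.

## Robot

A 6-joint arm with a two-finger parallel gripper is mounted at the origin on a cart in front of the work surface, level with it; the furniture and walls round the work are solid. World frame = base frame: x ahead of the robot, y to its left, z up, the work surface at z = 0. Lengths are in mm, angles in rad, forces in N, time in s.
With the tool pointing down it reaches from about 300 to 750 mm from the base axis. Payload 8.5 kg.
Tool frame: the origin (TCP) lies on the front face of the gripper's body, between the roots of the fingers; the fingertips stand 73 mm ahead of it and the grasp point (between the pads) lies 54 mm ahead of it (robot.grip_depth is the z of the grasp point in the tool frame, in mm); z points along the fingers, y is the line along which they close (so a half turn about z gives the same grasp; the last joint's range is limited). The gripper opens to 85 mm and grips with 20 to 120 N. Pads are 22 mm wide; open, the fingers measure 114 mm over their backs; the gripper's body (76 mm by 85 mm) begins 54 mm behind the grasp point. The pads swing forward as they close: fully open they stand 13 mm farther back than shut.
Start: joints at [-1.434, 0.381, 1.297, -0, 1.464, -0.215], TCP at [189.517, -516.299, 303.922] pointing down, gripper open.
Joint ranges: [-3.11, 3.11], [-0.89, 2.33], [0.22, 2.48], [-1.42, 4.56], [0.17, 2.85], [-2.88, 2.88]. Speed limits (rad/s): [2.39, 2.39, 3.14, 3.14, 3.14, 3.14].

## Interface

Orientations are given as a rotation vector (axis times angle).
In Python, from workcell import robot gives the robot as it stands. The module is installed in compiled form; this text tells all that it offers.
- The arm moves only by the tool step_arm, never from a script. Its argument "series" is one flat list of numbers, 4 for each row, row after row: the shift along the tool's x, y, z in cm, then the turn about the tool's z in rad. A call has 1 to 12 rows; each row shifts and turns the commanded pose from where the row before left it, along the tool's axes as they then stand; what a row does not reach is not made up. A row lasts 1/12 s, in which the tool goes at most 41.7 mm and 7.16 degrees, less where a joint would pass 70% of its speed; a pose out of reach is approached as far as the arm can. A call with a gripper value outside its range is refused whole. "jaw" is the closure, from -1 (fully open) to 1 (shut), set as the call begins (left out, the last holds). The fingers move at their own pace and stop on an object; "newtons" is the grip in N (left out, the last holds). Time passes only in rows, so rows that do not move let the fingers close. It gives the time, the measured TCP pose, the force, the opening and the grip force at its end, in the units of the state.
- robot.read_state(): the state, without advancing time (a new reading comes with each control period).
- robot.read_camera(name): name is "side" or "top" or "wrist"; returns (picture, depth): 384x512x3 uint8, red, green, blue; 384x512 float32, mm along the optical axis (not along the pixel's ray), 0 where there is no reading.
- robot.camera_model(name): a dict with "fx", "fy", "cx", "cy" (pixels), "R" (3x3) and "t" (3): a world point X has camera coordinates R X + t; the wrist camera has in their place "hand_eye" (4x4, takes a point from camera to tool coordinates, whose origin is the TCP and whose axes are the flange's). Camera axes: x right, y down, z forward; pixel columns grow to the right and rows downward; lengths in mm; the calibration is good to about 2 mm. A picture is of the moment at which its call begins: read the wrist's pose just before it. camera_model takes no time and is no camera call.
- robot.close_job(): hands the job in; it is judged then, once.
The state is a dict: "time": time; "qpos": joint angles; "dq": joint speeds; "joint_efforts": joint torques, N m; "eef_pos": TCP position; "ee_rot": TCP orientation; "force": force on the tool from outside, world axes, zero at the start; "ft_torque": the same for the moment, N m; "gripper_width": finger opening in mm; "gripper_force": force on a finger pad.
Only numpy, scipy, OpenCV 4.12 (cv2) and the standard library are available. Lean on these libraries where they do the work, as an engineer would, in place of code of your own. Each camera call takes 0.05 s, during which the arm holds its last target. There are 200 camera calls.

## Working session

There is one attempt and no reset: what is moved stays moved. The work goes in short steps, Python scripts to look and compute and a tool call to move; the robot and the scene stay as the last step left them, time stands still between calls to the robot, and variables do not carry over. Pictures are saved under pics/ and viewed, at most 10 in all, crops included, and the job is handed in when it is done.

Besides the shell and the picture viewer there is one more tool, called after ">>>" as name(argument=value, ...) on one line, values as JSON. step_arm: Moves the arm, as the interface text tells. Its arguments: {"type":"object","properties":{"series":{"type":"array"},"jaw":{"type":"number"},"newtons":{"type":"number"}},"required":["series"]}

```bash
mkdir -p pics
cat > h.py <<'E'
import numpy as np, cv2
from workcell import robot
from scipy.spatial.transform import Rotation as Ro
def snap(name,fn):
    s=robot.read_state(); p,d=robot.read_camera(name)
    cv2.imwrite('pics/'+fn+'.png',p[:,:,::-1]); np.save('pics/'+fn+'.npy',d)
    m=robot.camera_model(name)
    T=np.eye(4); 
    if 'R' in m:
        T[:3,:3]=np.array(m['R']); T[:3,3]=m['t']; T=np.linalg.inv(T)
    else:
        W=np.eye(4); W[:3,:3]=Ro.from_rotvec(s['ee_rot']).as_matrix(); W[:3,3]=s['eef_pos']; T=W@np.array(m['hand_eye'])
    np.savez('pics/'+fn+'_m.npz',T=T,k=[m['fx'],m['fy'],m['cx'],m['cy']])
    return s
def ray(fn,u,v,z):
    "point on pixel ray at world height z"
    a=np.load('pics/'+fn+'_m.npz'); k=a['k'];T=a['T']
    d=T[:3,:3]@np.array([(u-k[2])/k[0],(v-k[3])/k[1],1]); o=T[:3,3]
    return o+d*(z-o[2])/d[2]
def dep(fn,u,v):
    a=np.load('pics/'+fn+'_m.npz'); k=a['k'];T=a['T']; D=np.load('pics/'+fn+'.npy')[int(v),int(u)]
    return (T@np.array([(u-k[2])/k[0]*D,(v-k[3])/k[1]*D,D,1]))[:3]
E
python3 - <<'E'
from h import *
s=snap('top','top0'); snap('side','side0')
print(s['time'],s['eef_pos'],s['ee_rot'],s['gripper_width'],s['force'])
a=cv2.imread('pics/top0.png');
cv2.imwrite('pics/top0b.png',cv2.resize(a,(800,600),interpolation=cv2.INTER_CUBIC))
m=np.load('pics/top0_m.npz');print(m['T'].round(2),m['k'])
E
```

```text
0.0 [ 189.47599261 -516.10677337  303.30960336] [-3.09163828e+00 -5.49432452e-01 -8.99251388e-05] 85.41273327360354 [ 0.9361037  -0.27098261 -1.26817283]
[[ 0.0000e+00 -9.9000e-01  1.6000e-01  4.0684e+02]
 [-1.0000e+00 -0.0000e+00 -1.0000e-02  2.0520e+01]
 [ 1.0000e-02 -1.6000e-01 -9.9000e-01  8.9366e+02]
 [ 0.0000e+00  0.0000e+00  0.0000e+00  1.0000e+00]] [386.24685818 386.24685818 256.04214867 194.1502628 ]
```

View pics/top0b.png

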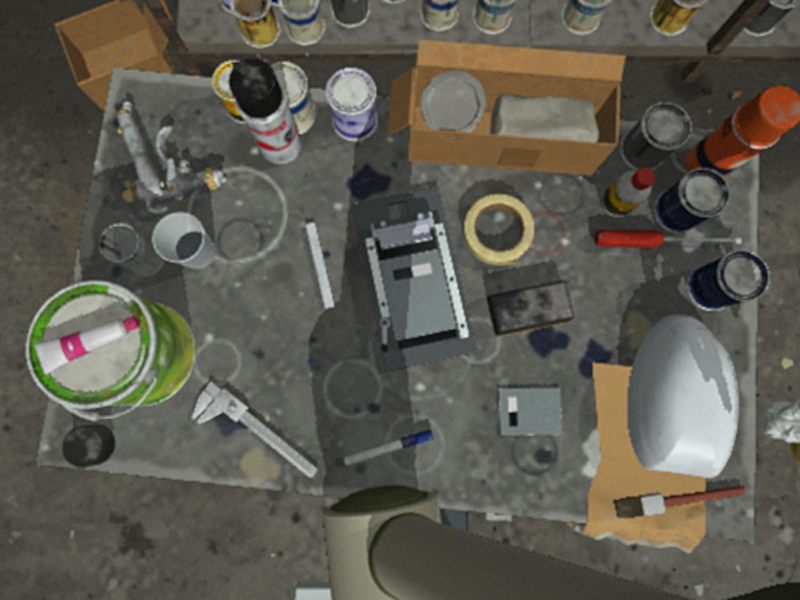

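The holder is centred near (415,285), turned slightly left, with the panel in it. The tape is at (498,229), the block at (530,307), the opener at (319,263) and the small decoy panel at (530,410). Next is an enlarged crop.

Run:
```python
from h import *
a=cv2.imread('pics/top0.png')[110:240,215:315]
cv2.imwrite('pics/c1.png',cv2.resize(a,(460,598),interpolation=cv2.INTER_CUBIC))
```

```text
(no output)
```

View pics/c1.png

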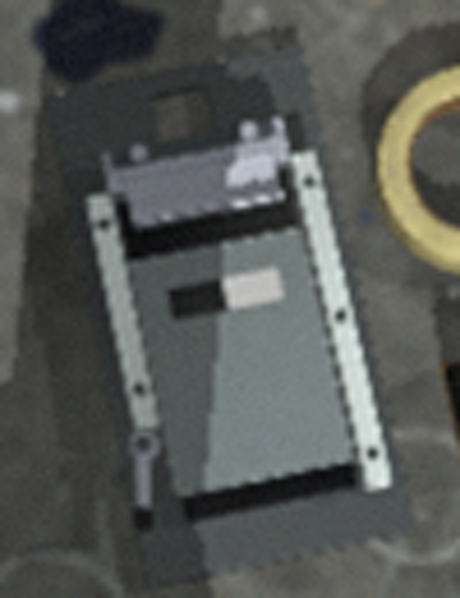

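The crop shows guide corners (316,152), (393,487), (365,490), (291,155), (87,200), (157,425), panel corners (133,257), (298,230), (357,462), (187,492), and the peg at about (143,518). The gate is still parked, slightly splayed.

```bash
cat >> h.py <<'E'
from scipy.optimize import least_squares
def fit(fn,obs,x0):
    "obs: (u,v,hx,hy,z)"
    P=np.array([ray(fn,o[0],o[1],o[4])[:2] for o in obs]); H=np.array([o[2:4] for o in obs])
    f=lambda q:(P-(q[:2]+H@np.array([[np.cos(q[2]),np.sin(q[2])],[-np.sin(q[2]),np.cos(q[2])]]))).ravel()
    r=least_squares(f,x0,loss='soft_l1',f_scale=3); print(r.x.round(3)); print(f(r.x).reshape(-1,2).round(1).tolist()); return r.x
def toh(q,p):
    c,s=np.cos(q[2]),np.sin(q[2]); d=np.array(p[:2])-q[:2]; return np.array([c*d[0]+s*d[1],-s*d[0]+c*d[1]])
def tow(q,p):
    c,s=np.cos(q[2]),np.sin(q[2]); return np.array([q[0]+c*p[0]-s*p[1],q[1]+s*p[0]+c*p[1]])
E
python3 - <<'E'
from h import *
C=lambda u,v:(215+u/4.6-.4,110+v/4.6-.4)
obs=[(*C(316,152),86,-58.5,31),(*C(291,155),86,-46.5,31),(*C(393,487),-86,-58.5,31),(*C(365,490),-86,-46.5,31),(*C(87,200),86,58.5,31),(*C(110,195),86,46.5,31),(*C(157,425),-34,46.5,31),
(*C(415,540),-110,-68,11),(*C(148,588),-110,68,11),(*C(300,35),154,-68,11),(*C(48,95),154,68,11)]
q=fit('top0',obs,[430,0,.2])
for c in [(133,257),(298,230),(357,462),(187,492)]: print('panel',toh(q,ray('top0',*C(*c),28)))
print('peg',toh(q,ray('top0',*C(143,517),52)),ray('top0',*C(143,517),52)); print('pivot',toh(q,ray('top0',*C(144,443),31)))
D=np.load('pics/top0.npy')
for c in [(200,400),(380,480),(330,330),(200,560)]: print('dep',dep('top0',*C(*c)))
E
```

```text
[569.272  -9.92    6.491]
[[0.6, -0.5], [1.4, 0.3], [-0.2, -0.9], [0.8, 1.0], [-0.6, -0.2], [-0.4, 0.1], [0.9, 0.9], [-3.0, 0.3], [1.2, -0.2], [1.0, 0.8], [-3.9, -1.8]]
panel [52.83806471 41.69714981]
panel [ 49.6331854  -41.98835495]
panel [-70.49467445 -45.24683337]
panel [-67.90542157  39.4326729 ]
peg [-77.63353842  62.95842279] [480.30118561  35.6314284   52.        ]
pivot [-40.35416907  55.18005405]
dep [540.40653969   8.27955027  26.72266862]
dep [500.44635212 -79.53448288  31.33074199]
dep [577.65360149 -57.17976025  17.24196306]
dep [462.65180992   7.99632476  10.34262753]
```

Run:
```python
from h import *
a=np.load('pics/top0_m.npz');k=a['k'];T=a['T'];D=np.load('pics/top0.npy')
v,u=np.mgrid[:384,:512]; P=np.stack([(u-k[2])/k[0]*D,(v-k[3])/k[1]*D,D,D*0+1],-1)@T.T
P=P[D>0]
for t in np.linspace(0.15,1,8):
    c=np.array([189.5,-516])+t*np.array([371,504.]); m=np.hypot(*(P[:,:2]-c).T)<90
    print(c.round(),P[m,2].max().round() if m.any() else None)
```

```text
[ 245. -440.] 76.0
[ 290. -379.] 90.0
[ 335. -318.] 91.0
[ 380. -257.] 82.0
[ 425. -196.] 27.0
[ 470. -134.] 37.0
[515. -73.] 37.0
[560. -12.] 52.0
```

>>> step_arm(series=[0, 0, 0, 0.07, 0, 0, 0, 0.074, 0, 0, 0, 0], jaw=1, newtons=40)

```text
time: 0.35
eef_pos: [189.5, -516.2, 303.6]
ee_rot: [-3.124, -0.322, 0.0]
force: [-0.2, 0.5, -0.1]
gripper_width: 51.6
gripper_force: 0.0
```

>>> step_arm(series=[2.6, -2.32, 0, 0, 2.6, -2.32, 0, 0, 2.6, -2.32, 0, 0, 2.6, -2.32, 0, 0, 2.6, -2.32, 0, 0, 2.6, -2.32, 0, 0, 2.6, -2.32, 0, 0, 2.6, -2.32, 0, 0, 2.6, -2.32, 0, 0])

```text
time: 1.1
eef_pos: [376.0, -262.1, 303.9]
ee_rot: [-3.124, -0.329, 0.0]
force: [0.2, -0.5, 0.4]
gripper_width: 0.1
gripper_force: 0.0
```

>>> step_arm(series=[2.6, -2.32, 0, 0, 2.6, -2.32, 0, 0, 2.6, -2.32, 0, 0, 2.6, -2.32, 0, 0, 2.6, -2.32, 0, 0, 2.6, -2.32, 0, 0, 2.6, -2.32, 0, 0, 2.6, -2.32, 0, 0, 2.4, -2.3, 0, 0, 0, 0, 0, 0])

```text
time: 1.93
eef_pos: [561.3, -7.6, 303.3]
ee_rot: [-3.122, -0.337, -0.0]
force: [-0.4, 0.6, 0.3]
gripper_width: 0.1
gripper_force: 0.0
```

>>> step_arm(series=[0, 0.4, 3, 0, 0, 0, 3, 0, 0, 0, 0, 0.008, 0, 0, 0, 0])

```text
time: 2.27
eef_pos: [559.9, -15.9, 243.5]
ee_rot: [-3.125, -0.314, 0.004]
force: [0.3, -0.9, -0.1]
gripper_width: -0.3
gripper_force: 0.0
```

Run:
```python
from h import *
s=snap('wrist','w1'); print(s['eef_pos'],s['ee_rot'])
a=cv2.imread('pics/w1.png');cv2.imwrite('pics/w1b.png',cv2.resize(a,(800,600),interpolation=cv2.INTER_CUBIC))
print(np.load('pics/w1_m.npz')['T'].round(2))
```

```text
[559.85185403 -15.86603092 243.46449832] [-3.12494435 -0.31382745  0.00435457]
[[ 2.0000e-01 -9.3000e-01 -3.1000e-01  6.3754e+02]
 [-9.8000e-01 -1.9000e-01 -6.0000e-02 -4.9000e-01]
 [-0.0000e+00  3.2000e-01 -9.5000e-01  3.1440e+02]
 [ 0.0000e+00  0.0000e+00  0.0000e+00  1.0000e+00]]
```

View pics/w1b.png

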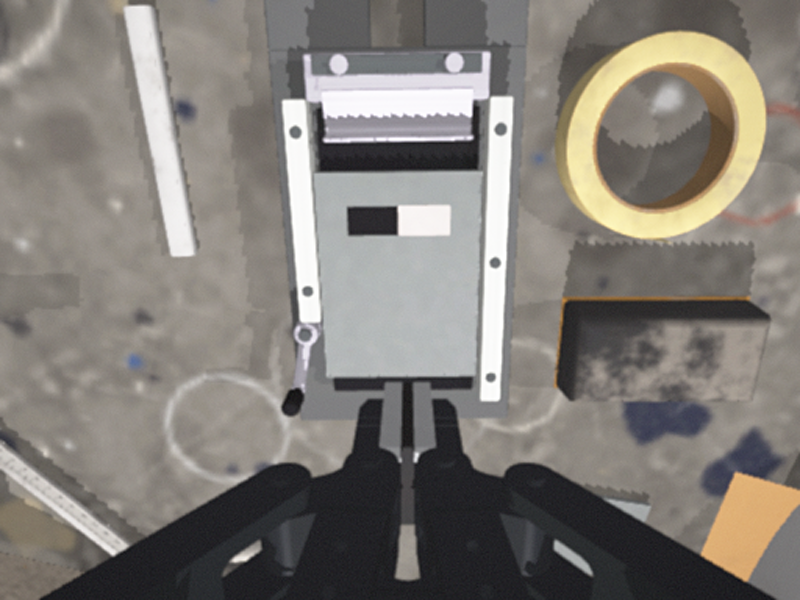

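The wrist view shows the guides at (283..319,100..322) and (481..513,97..401). The panel corners are (315,173), (482,170), (477,376), (327,377). The lip edge is at v≈139, the peg top at about (290,406) and the fingertips at about (407,385).

Run:
```python
from h import *
C=lambda u,v:(u/1.5625-.2,v/1.5625-.2)
obs=[(*C(283,100),86,58.5,31),(*C(306,100),86,46.5,31),(*C(319,321),-34,46.5,31),(*C(301,323),-34,58.5,31),(*C(491,97),86,-46.5,31),(*C(513,97),86,-58.5,31),(*C(500,401),-86,-58.5,31),(*C(481,400),-86,-46.5,31)]
q=fit('w1',obs,[569,-10,.2]); np.save('q.npy',q)
for c in [(315,173),(482,170),(477,376),(327,377)]: print('panel',toh(q,ray('w1',*C(*c),28)))
print('peg',toh(q,ray('w1',*C(290,406),52)),'pivot',toh(q,ray('w1',*C(306,334),31)),'lip',toh(q,ray('w1',*C(396,139),34)))
s=robot.read_state();print('tool in holder',toh(q,s['eef_pos']),'holder yaw',q[2])
R=Ro.from_rotvec(s['ee_rot']).as_matrix();print('toolx ang',np.arctan2(R[1,0],R[0,0]),R[:,2])
```

```text
[ 5.6844e+02 -1.0863e+01  2.1500e-01]
[[-0.0, -0.4], [-0.3, -0.0], [0.6, 1.5], [-0.2, -0.2], [-0.0, -0.4], [-0.4, 0.4], [-0.3, -0.3], [0.7, -0.5]]
panel [49.62459826 44.97691549]
panel [ 49.9785061  -43.89619643]
panel [-70.82005146 -44.69383329]
panel [-70.29895123  46.00029495]
peg [-76.36942172  63.78946396] pivot [-41.07189502  55.98341232] lip [66.36531256  1.36453737]
tool in holder [-8.91545374 -3.29284304] holder yaw 0.2149249995702644
toolx ang 0.20028483972753178 [ 5.01465808e-04 -1.42399807e-04 -9.99999864e-01]
```

>>> step_arm(series=[0, -0.33, 2, -0.015, 0, 0, 3, 0, 0, 0, 3, 0, 0, 0, 3, 0, 0, 0, 1.5, 0, 0, 0, 0.8, 0, 0, 0, 0, 0, 0, 0, 0, 0])

```text
time: 2.98
eef_pos: [560.4, -12.7, 112.6]
ee_rot: [3.123, 0.337, 0.004]
force: [-0.3, 0.1, 0.6]
gripper_width: 0.1
gripper_force: 0.0
```

>>> step_arm(series=[0, 0, 0.2, 0, 0, 0, 0.2, 0, 0, 0, 0.2, 0, 0, 0, 0, 0, 0, 0, 0, 0])

```text
time: 3.4
eef_pos: [559.6, -12.4, 105.1]
ee_rot: [3.123, 0.337, 0.0]
force: [-0.2, 0.3, -0.4]
gripper_width: 0.1
gripper_force: 0.0
```

>>> step_arm(series=[0, 0, 0.2, 0, 0, 0, 0.2, 0, 0, 0, 0.2, 0, 0, 0, 0.2, 0, 0, 0, 0, 0, 0, 0, 0, 0])

```text
time: 3.9
eef_pos: [559.9, -12.5, 97.5]
ee_rot: [3.123, 0.337, 0.002]
force: [-1.6, 0.7, 8.1]
gripper_width: -0.2
gripper_force: 3.8
```

>>> step_arm(series=[0, 0, 0.1, 0, 0, 0, 0.1, 0, 0, 0, 0, 0, 0, 0, 0, 0])

```text
time: 4.23
eef_pos: [560.1, -12.5, 95.9]
ee_rot: [3.123, 0.337, 0.003]
force: [-0.7, -0.1, 11.2]
gripper_width: -0.2
gripper_force: 5.2
```

>>> step_arm(series=[0, 0, 0.1, 0, 0, 0, 0.05, 0, 0, 0, 0, 0, 0, 0, 0, 0])

```text
time: 4.57
eef_pos: [560.7, -12.6, 95.6]
ee_rot: [3.122, 0.337, 0.007]
force: [-1.2, 0.4, 18.5]
gripper_width: 0.3
gripper_force: 9.4
```

>>> step_arm(series=[0.2, 0, 0, 0, 0.2, 0, 0, 0, 0.2, 0, 0, 0, 0.2, 0, 0, 0, 0, 0, 0, 0])

```text
time: 4.98
eef_pos: [568.8, -11.0, 95.6]
ee_rot: [3.122, 0.337, 0.008]
force: [-1.2, 0.7, 17.4]
gripper_width: -0.1
gripper_force: 8.9
```

>>> step_arm(series=[0.2, 0, 0, 0, 0.2, 0, 0, 0, 0.2, 0, 0, 0, 0.2, 0, 0, 0, 0.2, 0, 0, 0, 0.2, 0, 0, 0, 0, 0, 0, 0])

```text
time: 5.57
eef_pos: [580.3, -8.4, 95.5]
ee_rot: [3.122, 0.337, 0.007]
force: [-2.0, 0.3, 17.8]
gripper_width: 0.1
gripper_force: 8.8
```

Run:
```python
from h import *
s=snap('wrist','w2'); print(s['eef_pos'],s['force'])
a=cv2.imread('pics/w2.png');cv2.imwrite('pics/w2b.png',cv2.resize(a,(800,600),interpolation=cv2.INTER_CUBIC))
```

```text
[580.33067409  -8.44319513  95.54411183] [-1.9952128   0.28388454 17.81027303]
```

View pics/w2b.png

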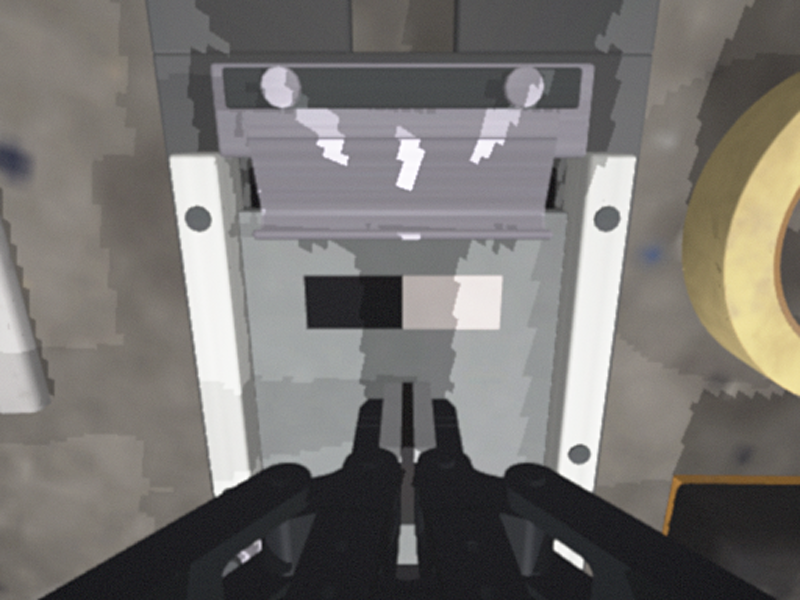

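The panel follows the fingers. Its front corners are at (240..565,213), already at the lip, and the leaf is not raised. I'll continue to the stop.

>>> step_arm(series=[0.2, 0, 0, 0, 0.2, 0, 0, 0, 0.2, 0, 0, 0, 0.2, 0, 0, 0, 0.2, 0, 0, 0, 0, 0, 0, 0])

```text
time: 6.12
eef_pos: [590.1, -6.3, 95.5]
ee_rot: [3.122, 0.337, 0.007]
force: [-1.7, -0.0, 16.4]
gripper_width: 0.1
gripper_force: 8.5
```

>>> step_arm(series=[0.1, 0, 0, 0, 0.1, 0, 0, 0, 0.1, 0, 0, 0, 0, 0, 0, 0])

```text
time: 6.45
eef_pos: [592.9, -5.7, 95.5]
ee_rot: [3.122, 0.337, 0.006]
force: [-1.8, 0.6, 17.0]
gripper_width: 0.2
gripper_force: 8.5
```

>>> step_arm(series=[0.1, 0, 0, 0, 0.1, 0, 0, 0, 0.1, 0, 0, 0, 0, 0, 0, 0])

```text
time: 6.78
eef_pos: [595.3, -5.1, 95.5]
ee_rot: [3.122, 0.337, 0.004]
force: [-4.7, -1.2, 18.7]
gripper_width: 0.3
gripper_force: 9.3
```

>>> step_arm(series=[0.1, 0, 0, 0, 0.05, 0, 0, 0, 0, 0, 0, 0, 0, 0, 0, 0])

```text
time: 7.12
eef_pos: [596.7, -4.8, 95.5]
ee_rot: [3.122, 0.337, 0.004]
force: [-5.5, -0.9, 18.6]
gripper_width: -0.4
gripper_force: 9.3
```

Run:
```python
from h import *
s=snap('wrist','w3'); print(s['eef_pos'],s['force'],toh(np.load('q.npy'),s['eef_pos']))
a=cv2.imread('pics/w3.png');cv2.imwrite('pics/w3b.png',cv2.resize(a,(800,600),interpolation=cv2.INTER_CUBIC))
```

```text
[596.67557748  -4.75392071  95.508329  ] [-5.46158274 -0.91237915 18.5694805 ] [28.8885257  -0.05314652]
```

View pics/w3b.png

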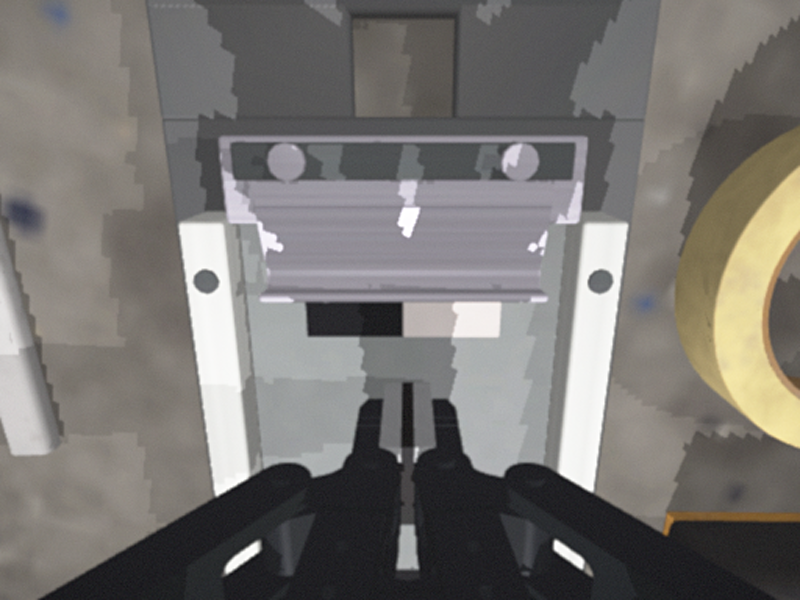

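>>> step_arm(series=[0, 0, -0.2, 0, 0, 0, -0.3, 0, 0, 0, -0.5, 0, 0, 0, -1.5, 0, 0, 0, -3.5, 0, 0, 0, 0, 0])

```text
time: 7.67
eef_pos: [597.9, -4.6, 158.6]
ee_rot: [3.121, 0.337, 0.012]
force: [1.6, -0.0, 1.6]
gripper_width: 0.1
gripper_force: 0.0
```

>>> step_arm(series=[-2.75, -2.15, 0, 0, -2.75, -2.15, 0, 0, -2.75, -2.15, 0, 0, -2.75, -2.15, 0, 0, 0, 0, 0, 0, 0, 0, 0, 0])

```text
time: 8.17
eef_pos: [469.4, 56.8, 153.7]
ee_rot: [-3.123, -0.339, 0.0]
force: [0.8, -0.7, 1.0]
gripper_width: -0.3
gripper_force: 0.0
```

Run:
```python
from h import *
s=snap('wrist','w4'); print(s['eef_pos'],s['force'],toh(np.load('q.npy'),s['eef_pos']))
a=cv2.imread('pics/w4.png');cv2.imwrite('pics/w4b.png',cv2.resize(a,(800,600),interpolation=cv2.INTER_CUBIC))
```

```text
[469.42618101  56.82407621 153.73802453] [ 0.77315025 -0.70966326  0.99212618] [-82.30017141  87.24709541]
```

View pics/w4b.png

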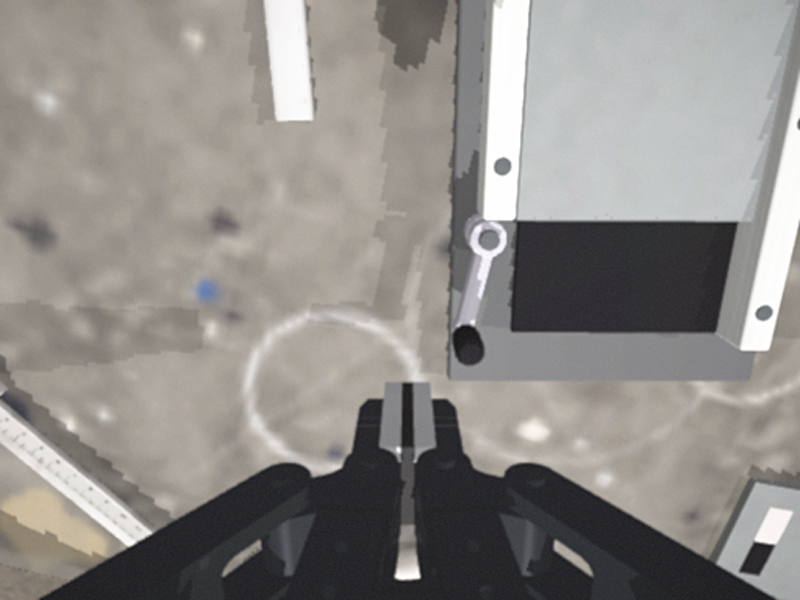

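The gate is open, with the peg top at (468,352) and the pivot at (487,239). The panel's rear edge is at row 220, from (517) to (752). I'll compute positions and the arc.

Run:
```python
from h import *
C=lambda u,v:(u/1.5625-.2,v/1.5625-.2); q=np.load('q.npy')
print('rear',[toh(q,ray('w4',*C(u,220),27)) for u in (520,735)],'peg',toh(q,ray('w4',*C(469,352),52)),'piv',toh(q,ray('w4',*C(487,239),31)),'guide',toh(q,ray('w4',*C(517,219),31)))
def off(t):
    n=np.array([np.sin(t),-np.cos(t)])
    for d in np.arange(8,30,.05):
        e=np.abs(d*n)-[11,8]
        if np.hypot(*np.maximum(e,0))>=5.5: return d*n
F=[]
for t in np.array([-.2,0,.2,.4,.6,.8,1.0,1.2,1.4,1.57]):
    F.append(np.array([-41.5-38*np.cos(t),56-38*np.sin(t)])-off(t)); print(t,F[-1].round(1),'tool step cm',((F[-1]-F[-2])*[.1,-.1]).round(2) if len(F)>1 else '')
```

```text
rear [array([-34.31903378,  44.24227819]), array([-34.13142465, -37.07763261])] peg [-77.73570167  64.63853578] piv [-40.83316096  56.9788945 ] guide [-33.32436214  46.24441797]
-0.2 [-76.   77.1] tool step cm 
0.0 [-79.5  69.5] tool step cm [-0.35  0.76]
0.2 [-81.5  62. ] tool step cm [-0.2   0.75]
0.4 [-82.2  54.7] tool step cm [-0.07  0.72]
0.6 [-82.1  48.1] tool step cm [0.01 0.67]
0.8 [-81.4  41.7] tool step cm [0.08 0.63]
1.0 [-78.1  34.3] tool step cm [0.33 0.74]
1.2 [-71.8  27. ] tool step cm [0.62 0.73]
1.4 [-64.5  21.4] tool step cm [0.73 0.56]
1.57 [-58.1  18. ] tool step cm [0.64 0.34]
```

The panel is home: its rear edge is at -34, and -35 is expected. Next I lower beside the peg and start the sweep.

>>> step_arm(series=[0, 0, 2.5, 0, 0, 0, 2, 0, 0, 0, 0, 0, 0.4, 0.9, 0, 0, -0.1, 0.4, 0, 0, -0.1, 0.4, 0, 0, -0.1, 0.35, 0, 0, -0.1, 0.4, 0, 0, -0.05, 0.35, 0, 0, 0, 0, 0, 0])

```text
time: 9.05
eef_pos: [476.0, 28.0, 108.7]
ee_rot: [3.123, 0.336, 0.001]
force: [-0.1, -0.6, -0.2]
gripper_width: -0.0
gripper_force: 0.0
```

Run:
```python
from h import *
s=robot.read_state(); print(s['eef_pos'],s['force'],toh(np.load('q.npy'),s['eef_pos']))
```

```text
[475.96620237  27.97821198 108.71897553] [-0.13919593 -0.55909698 -0.20053195] [-82.06269758  57.67008798]
```

>>> step_arm(series=[0, 0.3, 0, 0, 0, 0.35, 0, 0, 0, 0.35, 0, 0, 0.05, 0.3, 0, 0, 0.05, 0.3, 0, 0, 0, 0, 0, 0])

```text
time: 9.55
eef_pos: [480.6, 12.7, 108.4]
ee_rot: [3.123, 0.336, 0.001]
force: [-0.2, 0.2, 0.0]
gripper_width: -0.0
gripper_force: 0.0
```

Run:
```python
from h import *
s=snap('wrist','w5'); print(s['eef_pos'],s['force'],toh(np.load('q.npy'),s['eef_pos']))
a=cv2.imread('pics/w5.png');cv2.imwrite('pics/w5b.png',cv2.resize(a,(800,600),interpolation=cv2.INTER_CUBIC))
```

```text
[480.58656403  12.73608649 108.42119074] [-0.20142366  0.15058035  0.03494117] [-80.79939082  41.7932436 ]
```

View pics/w5b.png

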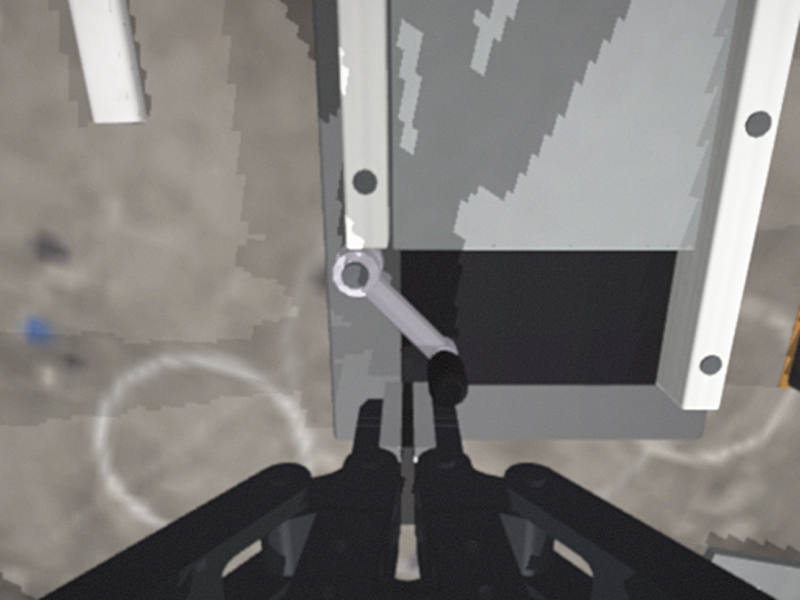

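The sweep works: the gate is at about 0.8 rad, with the peg at (447,375) touching the finger. I'll continue around the arc.

>>> step_arm(series=[0.12, 0.37, 0, 0, 0.2, 0.37, 0, 0, 0.3, 0.37, 0, 0, 0.32, 0.36, 0, 0, 0.36, 0.28, 0, 0, 0.37, 0.28, 0, 0, 0.32, 0.17, 0, 0, 0.32, 0.17, 0, 0, 0.1, 0, 0, 0, 0, 0, 0, 0])

```text
time: 10.43
eef_pos: [509.3, -4.7, 108.5]
ee_rot: [3.123, 0.337, 0.001]
force: [0.6, 0.7, -0.2]
gripper_width: -0.3
gripper_force: 0.0
```

Run:
```python
from h import *
s=snap('wrist','w6'); print(s['eef_pos'],s['force'],toh(np.load('q.npy'),s['eef_pos']))
a=cv2.imread('pics/w6.png');cv2.imwrite('pics/w6b.png',cv2.resize(a,(800,600),interpolation=cv2.INTER_CUBIC))
```

```text
[509.2510173   -4.74732424 108.45926169] [ 0.60352463  0.68830656 -0.24224273] [-56.52319766  18.59869731]
```

View pics/w6b.png

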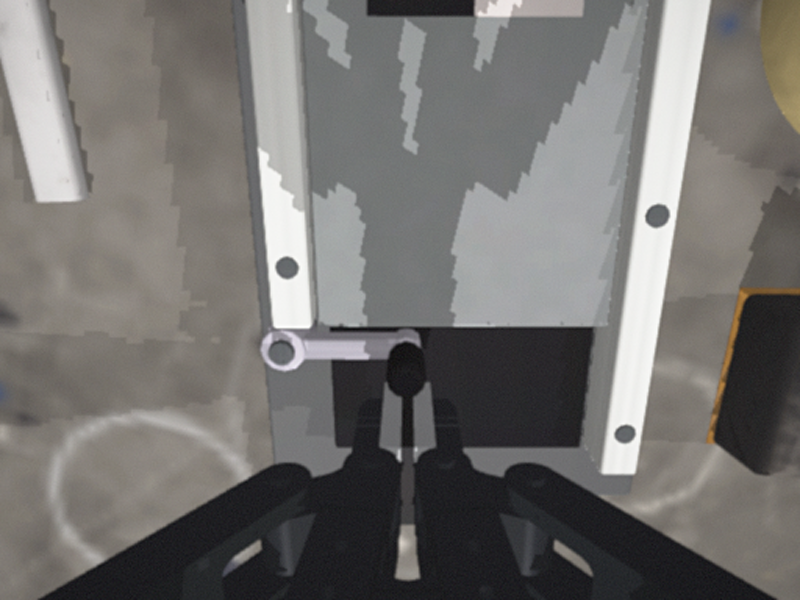

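The gate arm lies across behind the panel, from (282,350) to (405,347), parallel to its rear edge. One small extra push, then I back off.

>>> step_arm(series=[0.1, 0, 0, 0, 0.1, 0, 0, 0, 0, 0, 0, 0])

```text
time: 10.73
eef_pos: [510.0, -4.3, 108.3]
ee_rot: [-3.123, -0.337, 0.004]
force: [-4.4, -2.3, 1.4]
gripper_width: -0.4
gripper_force: 2.5
```

>>> step_arm(series=[-0.5, 0, 0, 0, -1.5, 0, 0, 0, -2, 0, -1, 0, 0, 0, -4, 0, 0, 0, -4, 0, 0, 0, -4, 0, 0, 0, 0, 0, 0, 0, 0, 0])

```text
time: 11.4
eef_pos: [472.0, -12.9, 240.4]
ee_rot: [3.122, 0.337, 0.008]
force: [-0.3, 0.7, -0.3]
gripper_width: -0.4
gripper_force: 0.0
```

Run:
```python
from h import *
s=snap('wrist','w7'); print(s['eef_pos'],s['force'])
a=cv2.imread('pics/w7.png');cv2.imwrite('pics/w7b.png',cv2.resize(a,(800,600),interpolation=cv2.INTER_CUBIC))
```

```text
[472.03675415 -12.88978525 240.35511483] [-0.34278727  0.68838878 -0.25682232]
```

View pics/w7b.png

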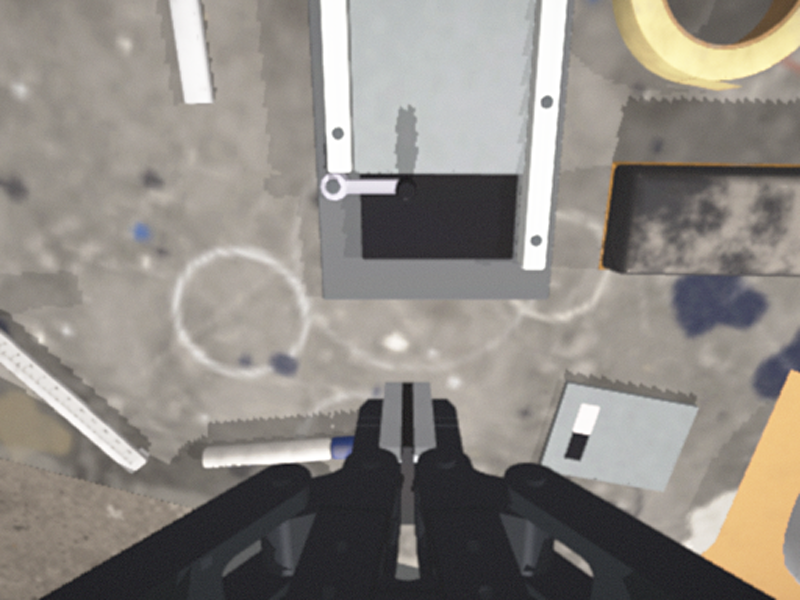

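The gate is shut across behind the panel (pivot (334,186), peg (405,188)). It met its end stop with about 5 N, and the hand is clear of everything. Handing in.

```bash
python3 -c "
from workcell import robot
print(robot.close_job())"
```

```text
the job is handed in; nothing more can be done
None
```

I pressed the panel down, slid it under the leaf spring to the end stop, shut the gate behind it and handed the job in at about 11.5 s; the hand-in gave no verdict, but the last images showed the panel home and the gate shut with the hand clear.

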